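# Free a wax block from a seized clamp

### The job

The clamp's wing knob has seized. Lean on it firmly, but not heavily, while you twist it anticlockwise, so that it breaks loose without the clamp (which only stands on the bench) shifting or turning along; then turn it on freely, at least a good quarter turn in all, until its toe is well clear of the tissue cassette. Lift that cassette out of the clamp and lay it flat, wax side up, in the steel tray, leaving the clamp where it stood and the things around undisturbed.

Things in the scene. Friction and masses are not known exactly. Their poses are not given: they have to be found in the camera images.
- clamp: Loose bench clamp, 0.8 kg, on four rubber feet: dark steel base plate 76 x 138 mm (x -38..38, y -44..94), top 12 mm high; round column (radius 29, a small spring housing on its +x side) carries the knob. Origin on the knob's axis at bench level; z up; +y from knob to cassette seat. Unpressed, it turns along instead of letting the knob free; pressed down with 15 to 25 N it stays put
- knob (a joint): turn of the knob about its vertical axis, rad, 0 at the start; grows anticlockwise seen from above (loosening), stop at 2.3. Seized at 0: takes about 0.4 N m to move, eases off by 0.35, snaps forward before 0.65, then turns freely (0.03 N m). Let go before 0.35 it springs back
- knob_grip (a point): on the knob's axis, 55 mm above the bench, in the knob's wing grip: a black upright bar 50 mm long (this point's x axis), 14 mm thick (its y), 42 to 63 mm above the bench, on a black disc of radius 26 mm (31 to 42 mm). The point turns with the knob; at joint 0 its axes are parallel to the clamp's. The knob does not rise or sink
- toe_tip (a point): underside of the outer end of the knob's steel toe: an arm 14 mm wide, 33 to 39 mm above the bench, reaching 68 mm from the knob's axis at right angles to the wing bar (knob's +y); it turns with the knob. At joint 0 it lies about 3 mm above the cassette's wax
- clamp_end (a point): on the base plate near its end, 88 mm from the knob's axis along the clamp's +y, 8 mm above the bench. The cassette's seat is a 20 mm wide pedestal centred 22 mm nearer the knob, top 18 mm above the bench, with a 20 mm wide, 22 mm high lip at each end in y and open sides in x, so fingers can straddle it
- cassette: the tissue cassette in the clamp: flat plastic plate 28 x 40 x 6 mm (x, y, z) with a wax block 24 x 25 mm on it, 12 mm high in all, 12 g. Origin: centre of its underside, z up. It lies loosely on the clamp's seat with its long side along the clamp's y, lower side 18 mm above the bench; its 28 mm sides overhang the seat and are free to grip
- tray: shallow open steel tray, 80 x 120 mm (x, y), walls 3 mm thick and 14 mm high, floor 3 mm thick, 0.9 kg. Origin: centre of its underside
- forceps: steel forceps 126 mm long lying on the bench, bystander; origin at the centre of the underside
- petri_dish: round covered dish, 64 mm across, 17 mm high, bystander; origin at the centre of the underside
- oil_bottle: small bottle, 38 mm across, 105 mm tall, bystander; origin at the centre of the underside
- bench: the fixed work bench that the clamp stands on, white top at height 0, front edge at x = 0.33 m; its origin is of no use here. On it stand a water bath with a glass dish and lid, 0.19 m high, left of the clamp (x over 0.45, y over 0.10 m) and a microtome, 0.38 m high, right of it (x over 0.45, y under -0.20 m)

How it is judged (in metres and radians):
On the way, in this order (a step that is already met when the one before it is completed fails the run):
1. the knob has broken loose and is turned at least 1.5 rad anticlockwise, the cassette still in the clamp (value of joint knob above 1.5 rad and horizontal distance between cassette and clamp_end below 0.035 m), for 0.2 s.
2. the cassette is lifted clear of the clamp (z of cassette in the frame of clamp above 0.035 m), for 0.1 s.
At the end, for the whole second after the job is handed in: The knob stays turned by more than 1.4 rad; the cassette lies flat and at rest on the tray's floor (underside less than 6 mm above the tray's underside, tilt under 0.1 rad), wax up; the clamp stands at rest and level (value of joint knob above 1.4 rad and x of cassette in the frame of tray between -0.037 and 0.037 m and y of cassette in the frame of tray between -0.057 and 0.057 m and z of cassette in the frame of tray below 0.006 m and angle between cassette's own z axis and vertical below 0.1 rad and linear speed of each of cassette, clamp below 0.02 m/s and angle between clamp's own z axis and vertical below 0.05 rad); the robot touches nothing.
It fails at once if the clamp shifts by more than 15 mm at the knob or 20 mm at its seat end (distance of clamp from where it was at the start of the episode above 0.015 m or distance of clamp_end from where it was at the start of the episode above 0.02 m).
It fails at once if a bystander is moved by more than 30 mm (distance of any of forceps, petri_dish, oil_bottle from where it was at the start of the episode above 0.03 m).
It fails at once if the tray is moved by more than 30 mm (distance of tray from where it was at the start of the episode above 0.03 m).
It fails at once if the clamp is pressed down on the bench with more than 50 N in all (its own weight is 8 N) (contact force between clamp and bench above 50 N).
It also fails if it takes over 67 s, if anything falls off the work surface, if the arm or the gripper's body presses on something with over 40 N, if the wrist force passes 120 N, or if a joint passes its speed limit or range.

### The arm

A 6-joint arm with a two-finger parallel gripper is mounted at the origin on a cart in front of the work surface, level with it; the furniture and walls round the work are solid. World frame = base frame: x ahead of the robot, y to its left, z up, the work surface at z = 0. Lengths are in mm, angles in rad, forces in N, time in s.
With the tool pointing down it reaches from about 350 to 775 mm from the base axis. Payload 7.3 kg.
Tool frame: the origin (TCP) lies midway between the tips of the shut fingers; the grasp point (between the pads) lies 19 mm behind it; z points along the fingers, y is the direction in which the jaws open and shut (so a half turn about z gives the same grasp; the last joint's range is limited). The gripper opens to 92 mm and grips with 3 to 60 N. Pads are 19 mm wide; open, the fingers measure 130 mm over their backs; the gripper's body (75 mm by 190 mm) begins 47 mm behind the grasp point.
Start: joints at [1.072, 0.342, 1.524, -0, 1.275, -0.146], TCP at [181.388, 492.69, 226.741] pointing down, gripper open.
Joint ranges: [-2.53, 2.53], [-0.77, 2.02], [0.04, 2.7], [-1, 4.14], [0.28, 2.66], [-3.11, 3.11]. Speed limits (rad/s): [2.57, 2.57, 3.14, 3.14, 3.14, 3.14].

### API

Orientations are given as [roll, pitch, yaw] about the fixed x, y, z axes, in that order (R = Rz(yaw) Ry(pitch) Rx(roll)).
In Python, from plant import sensors, imaging, ticket gives the robot as it stands. The module is installed in compiled form; this text tells all that it offers.
- The arm moves only by the tool arm_command, never from a script. Its argument "increments" is one flat list of numbers, 5 for each row, row after row: the closure, from 0 (fully open) to 1 (shut), then the shift along the tool's x, y, z in mm, then the turn about the tool's z in degrees. In form: [hand, dx, dy, dz, spin, hand, dx, dy, dz, spin, ...]. A call has 1 to 20 rows; each row is the pose to reach, as a shift and turn from the pose commanded when the call began, along the tool's axes at that moment; what a row does not reach only later rows make up. A row lasts 1/8 s, in which the tool goes at most 62.5 mm and 10.7 degrees, less where a joint would pass 70% of its speed; a pose out of reach is approached as far as the arm can. A call with a gripper value outside its range is refused whole. The fingers move at their own pace and stop on an object; the grip force is fixed at half the most. Time passes only in rows, so rows that repeat a pose let the fingers close. It gives the time, the measured TCP pose, the force and the opening at its end, in the units of the state.
- sensors.get_obs(): the state, without advancing time (a new reading comes with each control period).
- imaging.capture(name): name is "scene" or "side" or "wrist"; returns the picture (384x512x3 uint8, blue, green, red); there is no depth.
- imaging.calibration(name): a dict with "fx", "fy", "cx", "cy" (pixels), "world_to_cam" (4x4, takes a point from world to camera coordinates); the wrist camera has in their place "hand_eye" (4x4, takes a point from camera to tool coordinates, whose origin is the TCP and whose axes are the flange's). Camera axes: x right, y down, z forward; pixel columns grow to the right and rows downward; lengths in mm; the calibration is good to about 2 mm. The wrist camera is an equidistant fisheye: a pixel r from the principal point sees the ray r / f radians off the axis. A picture is of the moment at which its call begins: read the wrist's pose just before it. calibration takes no time and is no camera call.
- ticket.close_job(): hands the job in, once; it reports no verdict.
The state is a dict: "time": time; "joint_positions": joint angles; "dq": joint speeds; "tau": joint torques, N m; "tool_pos": TCP position; "tcp_rot": TCP orientation; "contact_force": force on the tool from outside, world axes, zero at the start; "moment": the same for the moment, N m; "grip_width": finger opening in mm.
Only numpy, scipy, OpenCV 4.12 (cv2) and the standard library are available. Lean on these libraries where they do the work, as an engineer would, in place of code of your own. Each camera call takes 0.05 s, during which the arm holds its last target. There are 200 camera calls.

## Working session

There is one attempt and no reset: what is moved stays moved. The work goes in short steps, Python scripts to look and compute and a tool call to move; the robot and the scene stay as the last step left them, time stands still between calls to the robot, and variables do not carry over. Pictures are saved under pics/ and viewed, about 8 in all and at most 12, crops included, and the job is handed in when it is done.

Besides the shell and the picture viewer there is one more tool, called after "Request:" by a JSON object that holds its "method" and its "body". arm_command: Moves the arm, as the interface text tells. Its arguments: {"type":"object","properties":{"increments":{"type":"array","items":{"type":"number"}}},"required":["increments"]}

```bash
mkdir -p pics; ls; python3 - <<'E'
from plant import sensors, imaging
import cv2,numpy as np
np.set_printoptions(precision=4,suppress=True)
print(sensors.get_obs())
a=imaging.capture("scene");b=imaging.capture("side")
for n,i in(("scene",a),("side",b)):
    cv2.imwrite(f"pics/{n}0.png",i); print(imaging.calibration(n))
    cv2.imwrite(f"pics/{n}0x.png",cv2.resize(i,(768,576),interpolation=cv2.INTER_CUBIC))
print(imaging.calibration("wrist"))
E
```

```text
pics
{'time': 0.0, 'joint_positions': array([ 1.072 ,  0.3427,  1.525 , -0.    ,  1.2754, -0.146 ]), 'dq': array([ 0.0005, -0.0002,  0.0001, -0.0003,  0.    ,  0.0003]), 'tau': array([  0.0014, -43.1231, -24.4228,   0.0719,   0.0558,  -0.0001]), 'tool_pos': array([181.1942, 492.3034, 226.0656]), 'tcp_rot': array([-3.1401, -0.0002,  2.7888]), 'contact_force': array([ 0.1185, -0.5035,  0.4599]), 'moment': array([ 0.0091, -0.0015, -0.0161]), 'grip_width': 91.82107576437028}
{'fx': 482.5254824652749, 'fy': 482.5254824652749, 'cx': 255.18146231182024, 'cy': 193.95857009292737, 'world_to_cam': array([[  -0.8011,   -0.5985,   -0.0024,  425.0857],
       [  -0.5119,    0.6872,   -0.5154,  116.8419],
       [   0.3101,   -0.4117,   -0.8569, 1637.6345],
       [   0.    ,    0.    ,    0.    ,    1.    ]])}
{'fx': 473.85929263408576, 'fy': 473.85929263408576, 'cx': 246.0647401832957, 'cy': 198.9397954961844, 'world_to_cam': array([[   0.5629,   -0.8265,   -0.0035, -353.1734],
       [  -0.6831,   -0.4628,   -0.565 ,  158.9279],
       [   0.4654,    0.3204,   -0.8251, 1456.4002],
       [   0.    ,    0.    ,    0.    ,    1.    ]])}
{'fx': 297.3186396354542, 'fy': 297.3186396354542, 'cx': 254.21224382954367, 'cy': 191.5312220559459, 'hand_eye': array([[   0.0007,   -0.9687,   -0.2483,   66.1513],
       [   1.    ,    0.0006,    0.0004,   -0.0436],
       [  -0.0003,   -0.2483,    0.9687, -158.0522],
       [   0.    ,    0.    ,    0.    ,    1.    ]])}
```

View pics/scene0x.png

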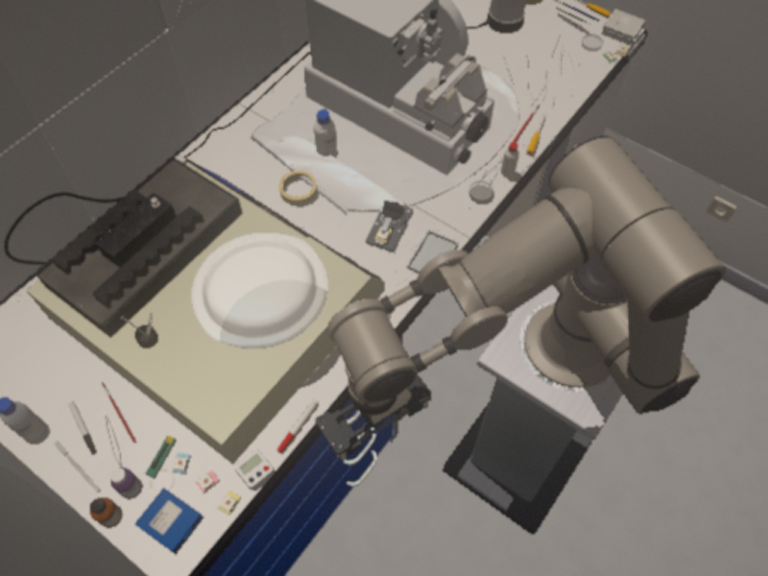

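View pics/side0x.png

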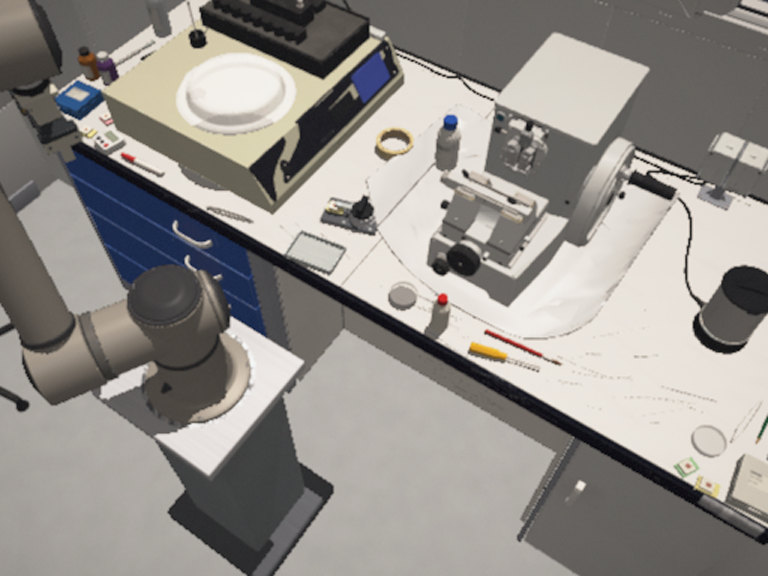

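The scene view (768 wide) shows the clamp's knob at about (393,210), the cassette at (383,236) and the tray at (432,253). In the side view the knob is at (361,208), the cassette at (338,207), the tray at (317,251), the petri dish at (402,294), the bottle at (440,315) and the forceps at (230,214).

```bash
cat > h.py <<'E'
from plant import sensors, imaging
import cv2,numpy as np
from scipy.spatial.transform import Rotation as Rt
np.set_printoptions(precision=3,suppress=True)
def fixed_ray(n,uv):
    c=imaging.calibration(n);T=np.linalg.inv(c["world_to_cam"])
    d=T[:3,:3]@[(uv[0]-c["cx"])/c["fx"],(uv[1]-c["cy"])/c["fy"],1]
    return T[:3,3],d/np.linalg.norm(d)
def tool(o=None):
    o=o or sensors.get_obs();T=np.eye(4);T[:3,:3]=Rt.from_euler("xyz",o["tcp_rot"]).as_matrix();T[:3,3]=o["tool_pos"];return T
def wrist_ray(uv,T):
    c=imaging.calibration("wrist");E=T@c["hand_eye"]
    v=np.array([uv[0]-c["cx"],uv[1]-c["cy"]])/c["fx"];r=np.hypot(*v)
    d=np.r_[v*np.sinc(r/np.pi),np.cos(r)]
    return E[:3,3],E[:3,:3]@d
def wrist_px(P,T):
    c=imaging.calibration("wrist");p=np.linalg.inv(T@c["hand_eye"])@np.r_[P,1]
    t=np.arctan2(np.hypot(p[0],p[1]),p[2]);k=c["fx"]*t/np.hypot(p[0],p[1]);return np.array([c["cx"]+k*p[0],c["cy"]+k*p[1]])
def onz(ray,z): o,d=ray; return o+d*(z-o[2])/d[2]
def tool_delta(P,T): return T[:3,:3].T@(np.array(P)-T[:3,3])
E
python3 - <<'E'
from h import *
for nm,s,q,z in[("knob",(393,207),(361,202),63),("cass",(383,236),(338,207),30),("tray",(432,253),(317,251),5),("dish",(481,190),(402,291),17),("bottle",(511,165),(438,325),30),("forceps",None,(230,214),5)]:
    print(nm,s and onz(fixed_ray("scene",np.array(s)/1.5),z),onz(fixed_ray("side",np.array(q)/1.5),z))
T=tool();print(T[:3,:3])
print(tool_delta([430,20,330],T))
E
```

```text
knob [522.19  -30.474  63.   ] [534.1   -41.235  63.   ]
cass [504.203  34.319  30.   ] [515.092  12.031  30.   ]
tray [389.162 -10.493   5.   ] [396.457 -12.539   5.   ]
dish [ 395.279 -236.851   17.   ] [ 404.295 -239.068   17.   ]
bottle [ 373.247 -342.626   30.   ] [ 365.544 -353.076   30.   ]
forceps None [370.092 226.526   5.   ]
[[-0.938  0.346 -0.001]
 [ 0.346  0.938 -0.001]
 [ 0.    -0.001 -1.   ]]
[-396.653 -357.472 -103.484]
```

Request:
{"method": "arm_command", "body": {"increments": [0,0,0,-60,0,0,-20,-15,-104,10,0,-70,-60,-104,20,0,-115,-100,-104,30,0,-160,-140,-104,40,0,-205,-180,-104,50,0,-250,-220,-104,60,0,-295,-260,-104,70,0,-340,-300,-104,80,0,-385,-340,-104,90,0,-423,-369,-104,100,0,-423,-369,-104,110,0,-423,-369,-90,120,0,-423,-369,-50,130,0,-423,-369,-30,140,0,-423,-369,-20,149,0,-423,-369,-20,149,0,-423,-369,-20,149]}}

```text
time: 2.35
tool_pos: [451.0, 0.2, 247.1]
tcp_rot: [3.142, -0.001, 0.191]
contact_force: [-0.4, 0.4, 0.1]
grip_width: 91.8
```

```bash
python3 - <<'E'
from h import *
o=sensors.get_obs();T=tool(o);a=imaging.capture("wrist")
np.save("T1.npy",T);cv2.imwrite("pics/w1.png",a);cv2.imwrite("pics/w1x.png",cv2.resize(a,(768,576),interpolation=cv2.INTER_CUBIC))
print(o["time"],o["tool_pos"],o["tcp_rot"],o["joint_positions"],o["contact_force"])
E
```

```text
2.35 [451.017   0.248 247.092] [ 3.142 -0.001  0.191] [-0.17   0.188  1.678  0.     1.275  1.21 ] [-0.371  0.446  0.08 ]
```

View pics/w1x.png

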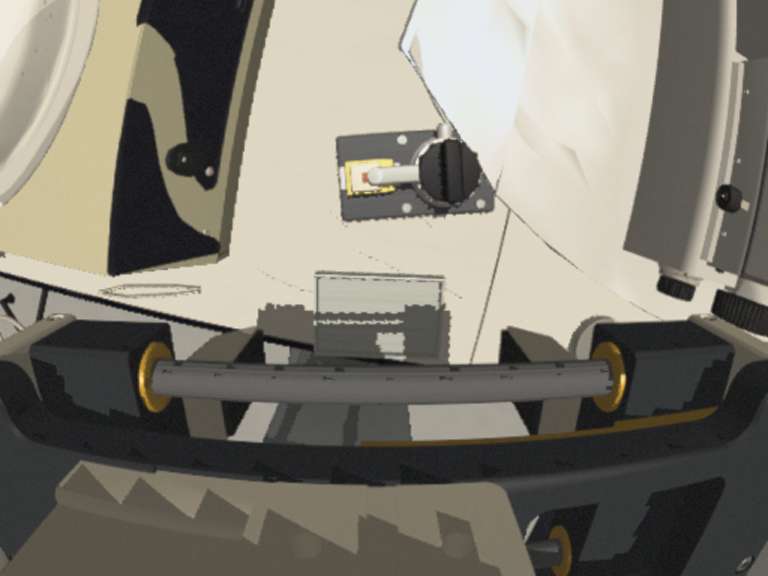

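The wrist view (768 wide) shows the knob at (448,172), with its bar upright in the picture at about x=455. The toe points left to (372,177), over the cassette at (368,177). Base corners are at (337,135), (345,222) and (494,209). The tray's back wall runs from (316,274) to (445,276), and the forceps are at (150,290).

```bash
python3 - <<'E'
from h import *
T=np.load("T1.npy")
f=lambda u,z:onz(wrist_ray(np.array(u)/1.5,T),z)
for n,u,z in[("c1",(337,135),12),("c2",(345,222),12),("c3",(494,210),12),("bartop",(454,138),63),("barbot",(456,205),63),("knob",(448,172),42),("toe",(370,177),39),("cassTL",(347,160),24),("cassBL",(348,194),24),("cassTR",(392,158),24),("tray1",(316,273),14),("tray2",(445,276),14),("fc",(150,290),5),("dish",(590,335),10)]:
    print(n,f(u,z))
E
```

```text
c1 [544.365  57.665  12.   ]
c2 [469.745  36.608  12.   ]
c3 [507.021 -92.038  12.   ]
bartop [556.167 -35.825  63.   ]
barbot [505.641 -47.935  63.   ]
knob [530.049 -39.558  42.   ]
toe [513.294  21.654  39.   ]
cassTL [523.878  43.905  24.   ]
cassBL [495.397  37.7    24.   ]
cassTR [532.623   6.876  24.   ]
tray1 [419.593  54.349  14.   ]
tray2 [439.178 -60.896  14.   ]
fc [367.478 224.931   5.   ]
dish [ 408.055 -225.61    10.   ]
```

Request:
{"method": "arm_command", "body": {"increments": [0.3,35,28,40,-2.3,0.5,71,57,80,-4.6,0.5,71,57,125,-4.6,0.5,71,57,125,-4.6,0.5,71,57,125,-4.6]}}

```text
time: 3.02
tool_pos: [532.1, -42.4, 123.6]
tcp_rot: [3.141, -0.002, 0.269]
contact_force: [0.3, -0.5, 1.2]
grip_width: 47.8
```

```bash
python3 - <<'E'
from h import *
o=sensors.get_obs();T=tool(o);a=imaging.capture("wrist")
np.save("T2.npy",T);cv2.imwrite("pics/w2.png",a);cv2.imwrite("pics/w2x.png",cv2.resize(a,(768,576),interpolation=cv2.INTER_CUBIC))
print(o["time"],o["tool_pos"],o["tcp_rot"],o["joint_positions"],o["contact_force"])
for z in(42,63): print(wrist_px([531.5,-42,z],T)*1.5)
E
```

```text
3.025 [532.104 -42.442 123.59 ] [ 3.141 -0.002  0.269] [-0.223  0.461  1.647  0.     1.03   1.078] [ 0.269 -0.503  1.213]
[379.711 297.641]
[379.56  308.741]
```

View pics/w2x.png

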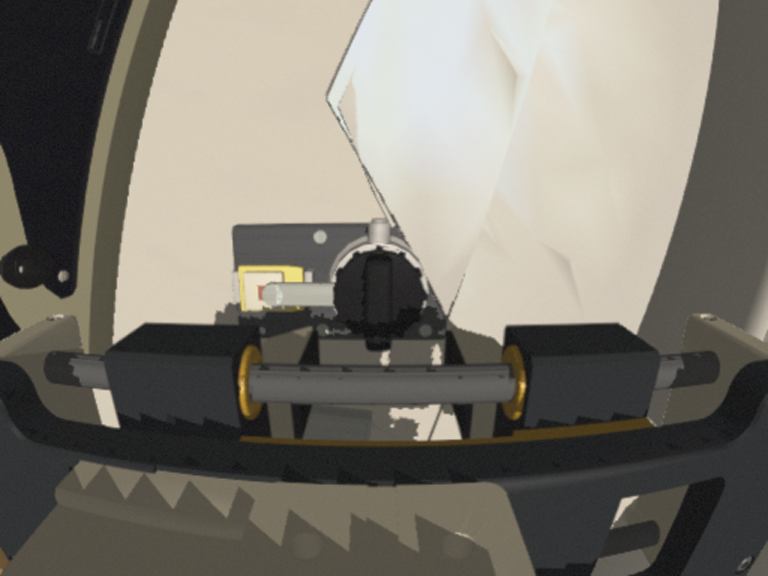

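The bar stands upright at x=379, from row 252 to about 347. The disc centre is at about (380,292), almost exactly where predicted, and the jaws are square to the bar.

```bash
python3 - <<'E'
from h import *
T=np.load("T2.npy")
f=lambda u,z:onz(wrist_ray(np.array(u)/1.5,T),z)
for n,u,z in[("bt",(379,253),63),("bb",(379,348),63),("discT",(379,246),42),("dL",(333,293),42),("dR",(428,293),42),("baseTL",(234,226),12),("toe",(268,294),39),("cTL",(239,267),24),("cTR",(303,267),24),("cBL",(239,311),24)]:
    p=f(u,z);print(n,p,tool_delta(p,T))
E
```

```text
bt [559.372 -34.023  63.   ] [28.388 -0.921 60.654]
bb [510.455 -47.492  63.   ] [-22.349  -0.959  60.539]
discT [559.499 -33.872  42.   ] [28.503 -1.054 81.654]
dL [527.104 -16.111  42.   ] [  2.005 -26.798  81.567]
dR [541.281 -67.304  42.   ] [ 2.044 26.322 81.622]
baseTL [543.702  56.68   12.   ] [ 37.313 -92.576 111.578]
toe [515.452  20.456  39.   ] [  0.5   -65.15   84.523]
cTL [522.161  44.72   24.   ] [ 13.393 -86.769  99.53 ]
cTR [532.608   5.848  24.   ] [ 13.115 -46.518  99.571]
cBL [494.394  39.463  24.   ] [-14.772 -89.093  99.464]
```

Request:
{"method": "arm_command", "body": {"increments": [0.5,1.5,-0.5,40,0,0.5,1.5,-0.5,70,0,0.5,1.5,-0.5,78,0,0.5,1.5,-0.5,78,0]}}

```text
time: 3.58
tool_pos: [533.4, -41.6, 45.1]
tcp_rot: [3.141, -0.002, 0.269]
contact_force: [-0.1, -0.7, 0.7]
grip_width: 46.0
```

Request:
{"method": "arm_command", "body": {"increments": [0.8,0,0,0,0,1,0,0,0,0,1,0,0,0,0,1,0,0,0,0]}}

```text
time: 4.08
tool_pos: [532.6, -41.2, 44.1]
tcp_rot: [-3.141, -0.0, 0.268]
contact_force: [-0.7, 1.4, 4.1]
grip_width: 13.7
```

```bash
python3 - <<'E'
from h import *
o=sensors.get_obs()
for k in("time","tool_pos","tcp_rot","contact_force","moment","grip_width"):print(k,o[k])
E
```

```text
time 4.075
tool_pos [532.639 -41.241  44.065]
tcp_rot [-3.141 -0.     0.268]
contact_force [-0.67   1.415  4.075]
moment [ 0.251  0.309 -0.049]
grip_width 13.701356677702007
```

Request:
{"method": "arm_command", "body": {"increments": [1,0,0,1,0,1,0,0,1,0,1,0,0,1,0]}}

```text
time: 4.45
tool_pos: [532.7, -41.3, 44.0]
tcp_rot: [-3.142, -0.001, 0.269]
contact_force: [-3.8, 2.4, 12.5]
grip_width: 13.6
```

Request:
{"method": "arm_command", "body": {"increments": [1,0,0,1,0,1,0,0,1,0,1,0,0,1,0]}}

```text
time: 4.82
tool_pos: [532.8, -41.3, 43.9]
tcp_rot: [3.141, -0.001, 0.269]
contact_force: [-6.9, 3.0, 20.6]
grip_width: 13.7
```

Request:
{"method": "arm_command", "body": {"increments": [1,-0.7,0,0,-2,1,-0.7,0,0,-4,1,-0.7,0,0,-6,1,-0.7,0,0,-6]}}

```text
time: 5.32
tool_pos: [532.7, -41.3, 43.9]
tcp_rot: [3.141, -0.003, 0.373]
contact_force: [-4.8, 4.1, 18.9]
grip_width: 13.5
```

```bash
python3 - <<'E'
from h import *
o=sensors.get_obs()
for k in("time","tool_pos","tcp_rot","contact_force","moment","grip_width"):print(k,o[k])
E
```

```text
time 5.325
tool_pos [532.657 -41.319  43.881]
tcp_rot [ 3.141 -0.003  0.373]
contact_force [-4.845  4.125 18.909]
moment [ 0.723  0.967 -0.281]
grip_width 13.45608273156425
```

```bash
python3 - <<'E'
from h import *
T=tool();a=imaging.capture("wrist");np.save("T3.npy",T);cv2.imwrite("pics/w3.png",a)
cv2.imwrite("pics/w3x.png",cv2.resize(a[60:260,80:380],(800,533),interpolation=cv2.INTER_CUBIC))
E
```

```text
(no output)
```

View pics/w3x.png

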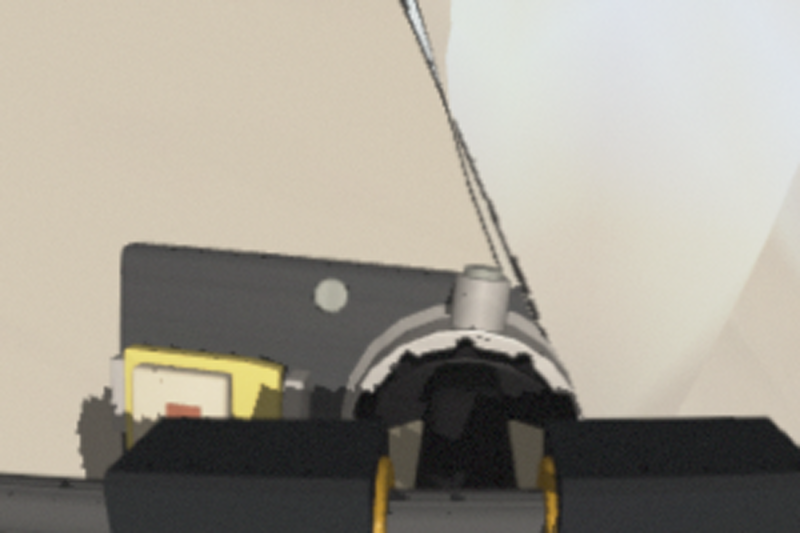

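The base's far edge, from (125,244) to (450,270), now tilts against the tool. So the knob is turning and the clamp is staying put. I'll keep twisting under the same lean.

```bash
python3 - <<'E'
from h import *
f=lambda u,z,T:onz(wrist_ray(np.array(u),T),z)
T=np.load("T3.npy");g=lambda u:np.array(u)/(800/300)+[80,60]
print(f(g((123,245)),12,T),f(g((450,269)),12,T), "before",f(np.array((234,226))/1.5,12,np.load("T2.npy")))
E
```

```text
[543.885  56.813  12.   ] [567.52  -24.237  12.   ] before [543.691  56.654  12.   ]
```

Request:
{"method": "arm_command", "body": {"increments": [1,0,0,0,-2,1,0,0,0,-4,1,0,0,0,-6,1,0,0,0,-8]}}

```text
time: 5.88
tool_pos: [532.5, -41.2, 43.9]
tcp_rot: [3.141, -0.002, 0.513]
contact_force: [-3.6, 3.9, 19.2]
grip_width: 13.8
```

Request:
{"method": "arm_command", "body": {"increments": [1,0,0,0,-3,1,0,0,0,-6,1,0,0,0,-9,1,0,0,0,-12,1,0,0,0,-12]}}

```text
time: 6.5
tool_pos: [532.3, -40.8, 43.9]
tcp_rot: [3.141, -0.002, 0.723]
contact_force: [-4.5, 5.6, 19.9]
grip_width: 13.5
```

Request:
{"method": "arm_command", "body": {"increments": [1,0,0,0,-4,1,0,0,0,-8,1,0,0,0,-12,1,0,0,0,-16,1,0,0,0,-20,1,0,0,0,-20]}}

```text
time: 7.25
tool_pos: [532.1, -40.7, 43.9]
tcp_rot: [3.141, -0.002, 1.072]
contact_force: [-5.9, 7.5, 20.8]
grip_width: 13.5
```

Request:
{"method": "arm_command", "body": {"increments": [1,0.4,-1,-1.5,-5,1,0.4,-1,-1.5,-12,1,0.4,-1,-1.5,-19,1,0.4,-1,-1.5,-26,1,0.4,-1,-1.5,-33,1,0.4,-1,-1.5,-40,1,0.4,-1,-1.5,-40]}}

```text
time: 8.12
tool_pos: [531.2, -40.4, 44.0]
tcp_rot: [3.141, -0.0, 1.771]
contact_force: [-1.9, 2.8, 7.9]
grip_width: 13.8
```

Request:
{"method": "arm_command", "body": {"increments": [1,0,0,0,-6,1,0,0,0,-12,1,0,0,0,-18,1,0,0,0,-25,1,0,0,0,-25,1,0,0,0,-25]}}

```text
time: 8.88
tool_pos: [530.8, -40.6, 44.0]
tcp_rot: [-3.141, -0.001, 2.206]
contact_force: [-5.1, 2.0, 9.5]
grip_width: 13.9
```

```bash
python3 - <<'E'
from h import *
o=sensors.get_obs()
for k in("time","tool_pos","tcp_rot","joint_positions","contact_force","moment","grip_width"):print(k,o[k])
E
```

```text
time 8.875
tool_pos [530.784 -40.62   43.975]
tcp_rot [-3.141 -0.001  2.206]
joint_positions [-0.221  0.572  1.725  0.     0.846 -0.856]
contact_force [-5.058  2.007  9.46 ]
moment [0.353 0.707 0.069]
grip_width 13.85940882085879
```

Request:
{"method": "arm_command", "body": {"increments": [0.7,0,0,0,0,0.4,0,0,0,0,0.4,0,0,0,0,0.4,0,0,-30,0,0.4,0,0,-80,0,0.4,0,0,-116,0,0.4,0,0,-116,10,0.4,0,0,-116,20,0.4,0,0,-116,30,0.4,0,0,-116,40,0.4,0,0,-116,50,0.4,0,0,-116,60,0.4,0,0,-116,70,0.4,0,0,-116,80,0.4,0,0,-116,90,0.4,0,0,-116,100]}}

```text
time: 10.88
tool_pos: [531.1, -41.0, 159.0]
tcp_rot: [-3.141, 0.0, 0.455]
contact_force: [0.5, -0.3, -0.6]
grip_width: 55.1
```

Request:
{"method": "arm_command", "body": {"increments": [0.4,0,0,0,10,0.4,0,0,0,20,0.4,0,0,0,30,0.4,0,0,0,40,0.4,0,0,0,50,0.4,0,0,0,60,0.4,0,0,0,70,0.4,0,0,0,80,0.4,0,0,0,90,0.4,0,0,0,100.9,0.4,0,0,0,100.9,0.4,0,0,0,100.9,0.4,0,0,0,100.9]}}

```text
time: 12.5
tool_pos: [531.2, -40.9, 159.2]
tcp_rot: [3.142, 0.0, -1.299]
contact_force: [-0.5, 0.1, 0.3]
grip_width: 55.4
```

```bash
python3 - <<'E'
from h import *
o=sensors.get_obs();T=tool(o);a=imaging.capture("wrist")
np.save("T4.npy",T);cv2.imwrite("pics/w4.png",a);cv2.imwrite("pics/w4x.png",cv2.resize(a,(768,576),interpolation=cv2.INTER_CUBIC))
for k in("time","tool_pos","tcp_rot","joint_positions","contact_force","grip_width"):print(k,o[k])
print(wrist_px([513.7,22.4,30],T)*1.5)
E
```

```text
time 12.5
tool_pos [531.179 -40.932 159.168]
tcp_rot [ 3.142  0.    -1.299]
joint_positions [-0.221  0.42   1.604  0.     1.118  2.648]
contact_force [-0.476  0.082  0.257]
grip_width 55.3527904880254
[381.244 367.565]
```

View pics/w4x.png

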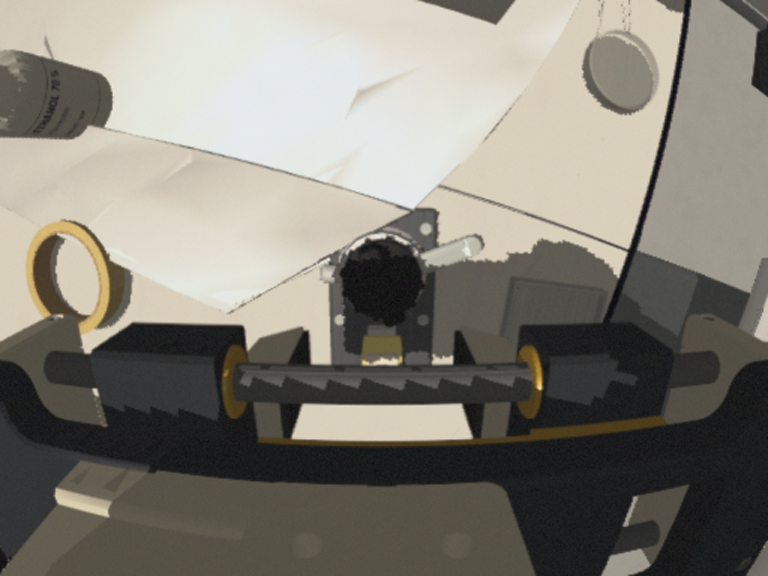

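The toe has swung round to (470,245), well clear of the cassette, whose yellow edge shows at (382,350). The clamp is square to the tool and where it was.

Request:
{"method": "arm_command", "body": {"increments": [0.4,-33,0,10,0,0.4,-65.7,0,40,0,0.4,-65.7,0,90,0,0.4,-65.7,0,125,0,0.4,-65.7,0,138,0,0.4,-65.7,0,142.5,0,0.4,-65.7,0,142.5,0,0.4,-65.7,0,142.5,0]}}

```text
time: 13.55
tool_pos: [514.5, 22.3, 17.9]
tcp_rot: [-3.139, -0.001, -1.301]
contact_force: [0.9, 0.2, -0.1]
grip_width: 54.5
```

Request:
{"method": "arm_command", "body": {"increments": [0.55,0,0,0,0,0.7,0,0,0,0,0.8,0,0,0,0,0.9,0,0,0,0,0.9,0,0,0,0]}}

```text
time: 14.18
tool_pos: [513.7, 22.4, 16.8]
tcp_rot: [-3.141, 0.0, -1.3]
contact_force: [-1.0, -0.2, 2.8]
grip_width: 27.7
```

Request:
{"method": "arm_command", "body": {"increments": [0.9,0,0,-8,0,0.9,0,0,-25,0,0.9,0,0,-55,0,0.9,0,0,-90,0,0.9,0,0,-110,0,0.9,0,0,-110,0]}}

```text
time: 14.92
tool_pos: [514.6, 22.3, 128.4]
tcp_rot: [-3.138, -0.001, -1.3]
contact_force: [0.2, 0.2, -0.4]
grip_width: 27.7
```

```bash
python3 - <<'E'
from h import *
o=sensors.get_obs();T=tool(o);a=imaging.capture("wrist");s=imaging.capture("side")
np.save("T5.npy",T);cv2.imwrite("pics/w5.png",a);cv2.imwrite("pics/s5.png",s)
m=np.hstack([cv2.resize(a,(400,300),interpolation=cv2.INTER_AREA),cv2.resize(s[90:210,150:310],(400,300),interpolation=cv2.INTER_CUBIC)])
cv2.imwrite("pics/m5.png",m)
for k in("time","tool_pos","tcp_rot","joint_positions","contact_force","grip_width"):print(k,o[k])
print(tool_delta([391,-11,0],T))
E
```

```text
time 14.925
tool_pos [514.641  22.337 128.392]
tcp_rot [-3.138 -0.001 -1.3  ]
joint_positions [-0.106  0.425  1.695  0.     1.018  2.766]
contact_force [ 0.168  0.214 -0.437]
grip_width 27.717882254868087
[ -1.058 128.517 127.927]
```

View pics/m5.png

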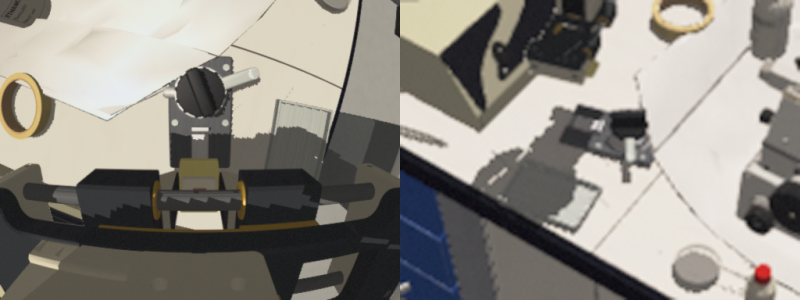

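The yellow cassette is held level between the fingers at (197,172) of the left panel. The clamp is undisturbed, with its toe clear.

Request:
{"method": "arm_command", "body": {"increments": [0.9,0,15,0,-9,0.9,0,30,0,-18,0.9,0,50,0,-27,0.9,0,70,0,-36,0.9,0,90,0,-45,0.9,0,110,0,-54,0.9,-1,128,0,-63,0.9,-1,128,0,-72,0.9,-1,128,0,-81,0.9,-1,128,0,-84.2,0.9,-1,128,0,-84.2,0.9,-1,128,0,-84.2]}}

```text
time: 16.52
tool_pos: [389.7, -10.7, 126.2]
tcp_rot: [-3.141, 0.001, 0.168]
contact_force: [0.1, 0.4, 0.2]
grip_width: 27.6
```

```bash
python3 - <<'E'
from h import *
o=sensors.get_obs();T=tool(o);a=imaging.capture("wrist");s=imaging.capture("side")
np.save("T6.npy",T);cv2.imwrite("pics/w6.png",a)
cv2.imwrite("pics/w6x.png",cv2.resize(a,(768,576),interpolation=cv2.INTER_CUBIC))
for k in("time","tool_pos","tcp_rot","joint_positions","contact_force","grip_width"):print(k,o[k])
c,r=np.cos(.169),np.sin(.169)
for sx in(-40,40):
  for sy in(-60,60): print(sx,sy,wrist_px([391+c*sx-r*sy,-11+r*sx+c*sy,14],T)*1.5)
E
```

```text
time 16.525
tool_pos [389.692 -10.727 126.182]
tcp_rot [-3.141  0.001  0.168]
joint_positions [-0.225  0.227  2.013  0.     0.903  1.178]
contact_force [0.054 0.449 0.217]
grip_width 27.62433821125091
-40 -60 [473.039 340.223]
-40 60 [290.867 340.21 ]
40 -60 [479.35 218.2 ]
40 60 [284.527 218.229]
```

View pics/w6x.png

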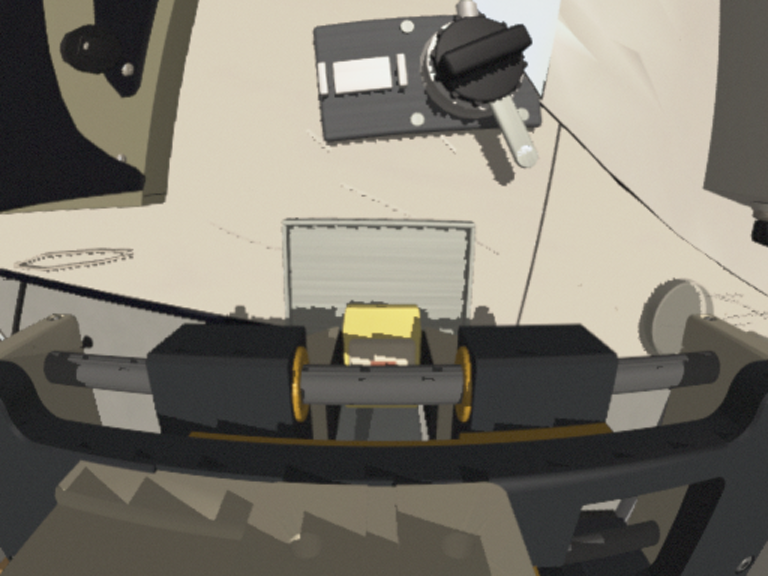

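The tray's back corners are at (283,219) and (475,220), within about 2 mm of where I predicted. The cassette at (382,335) is level and the seat is empty. Now lowering.

Request:
{"method": "arm_command", "body": {"increments": [0.9,1,-1,40,0,0.9,1,-1,80,0,0.9,1,-1,105,0,0.9,1,-1,116,0,0.9,1,-1,119,0,0.9,1,-1,119,0,0.9,1,-1,119,0]}}

```text
time: 17.5
tool_pos: [391.5, -9.8, 8.4]
tcp_rot: [3.141, -0.002, 0.169]
contact_force: [0.1, -0.4, -0.1]
grip_width: 27.7
```

Request:
{"method": "arm_command", "body": {"increments": [0.9,0,0,1,0,0.9,0,0,2,0,0.9,0,0,2,0,0.9,0,0,2,0]}}

```text
time: 18.0
tool_pos: [390.9, -9.7, 5.7]
tcp_rot: [-3.142, -0.0, 0.169]
contact_force: [0.3, 0.1, -0.6]
grip_width: 27.9
```

Request:
{"method": "arm_command", "body": {"increments": [0.9,0,0,0.8,0,0.9,0,0,1.6,0,0.9,0,0,1.6,0,0.9,0,0,1.6,0]}}

```text
time: 18.5
tool_pos: [390.9, -9.6, 4.1]
tcp_rot: [-3.142, -0.0, 0.169]
contact_force: [0.5, 0.5, 0.6]
grip_width: 27.5
```

Request:
{"method": "arm_command", "body": {"increments": [0.65,0,0,0,0,0.54,0,0,0,0,0.54,0,0,0,0,0.54,0,0,-10,0,0.54,0,0,-40,0,0.54,0,0,-90,0,0.54,-40,0,-130,0,0.54,-40,0,-130,0,0.54,-40,0,-130,0]}}

```text
time: 19.62
tool_pos: [351.8, -16.5, 134.3]
tcp_rot: [3.141, -0.001, 0.169]
contact_force: [0.1, -0.4, -0.0]
grip_width: 41.8
```

```bash
python3 - <<'E'
from h import *
o=sensors.get_obs();T=tool(o);a=imaging.capture("wrist")
np.save("T7.npy",T);cv2.imwrite("pics/w7x.png",cv2.resize(a,(768,576),interpolation=cv2.INTER_CUBIC))
for k in("time","tool_pos","tcp_rot","contact_force","grip_width"):print(k,o[k])
E
```

```text
time 19.625
tool_pos [351.839 -16.464 134.322]
tcp_rot [ 3.141 -0.001  0.169]
contact_force [ 0.07 -0.45 -0.04]
grip_width 41.83113388444827
```

View pics/w7x.png

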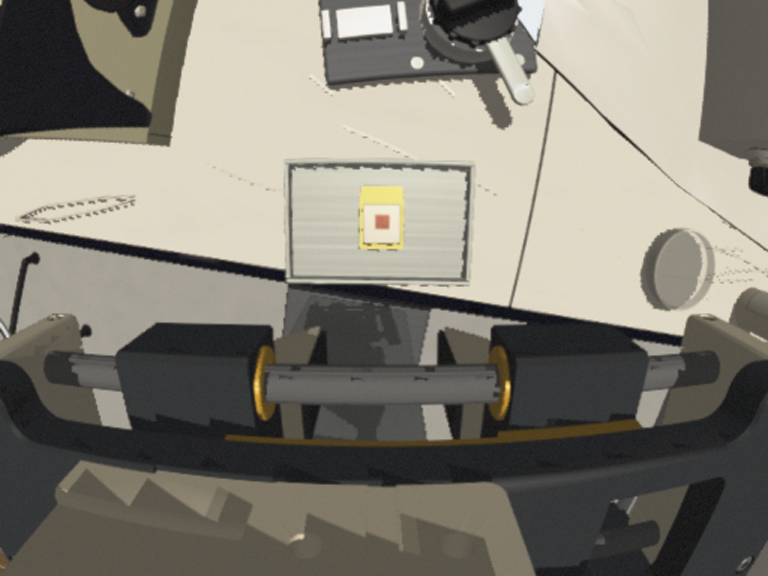

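The cassette lies flat, wax up, in the middle of the tray at (382,218). The tray, clamp, forceps and dish look undisturbed and the gripper is clear. Handing in.

```bash
python3 -c "
from plant import ticket
print(ticket.close_job())"
```

```text
the job is handed in; nothing more can be done
None
```

The cassette is lying flat, wax side up, in the middle of the steel tray, and I handed the job in at about 20 s of the 67 s allowed. No verdict was reported.

- **Knob:** I gripped the wing bar and leaned on it with about 20 N while twisting anticlockwise. Once it was free I eased off to about 8–9 N, and I let go after about 1.94 rad in all. The knob angle comes from the tool's yaw, not from a joint reading.
- **Clamp:** It had moved about 0.2 mm when I measured it early in the twist. I only compared it by eye after that, and it looked unmoved. There is no direct reading of the force between clamp and bench. From the wrist force I estimate about 29 N including the clamp's own weight, against the 50 N limit.
- **Cassette:** I gripped it across its 28 mm sides (the opening read 27.7 mm), lifted it out, turned it 84°, and set it down about 1–2 mm above the tray floor before letting go.
- **Last checks:** The final wrist picture shows the cassette centred in the tray, the toe well clear, the seat empty, and the tray, forceps and petri dish undisturbed. The oil bottle was out of that view, but the arm never went near it. The wrist force was about zero with the gripper clear. No check failed.

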